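Hang up the wash basket and hold the cleaner's lid to drip

TASK

The wash is over: lift the wire basket of small parts off the lid of the ultrasonic cleaner, keeping it upright, and hang it by its handle on both prongs of the drip stand's hook, let go so that it hangs there free and still. Then raise the cleaner's lid (black handle on top) to 45 degrees, within five either way and never past 65 on the way (the drops should run back into the tank, not over the back), and hold it there: the lid falls shut when let go, so finish while still holding it. Leave the other things on the bench where they are.

Things in the scene. Friction and masses are not known exactly. Their poses are not given: they have to be found in the camera images.
- lid (a joint): angle of the cleaner's lid about its hinge, rad: 0 shut, 0.785 = 45 degrees, stop at 1.8. The lid is a plain 0.45 kg steel plate, 298 x 180 x 10, with a free hinge: it falls shut from any angle below about 1.4
- lid_handle (a point): middle of the grip bar of the lid's black bow handle, which moves with the lid. The bar is round, 12 dia and 110 long between its posts, along the point's y axis (parallel to the hinge), its centre 45 above the lid's top face; 25 from the lid's front edge. The bar can turn between a gripper's fingers
- lid_hinge (a point): middle of the lid's hinge line, at the cleaner's rear edge, 182 above the bench. The hinge line runs along the point's y axis; its x axis points from the cleaner's front to its rear, z up. The shut lid reaches 178 from here towards the front (-x), its handle bar is at (-153, 0, 55) from here, and opening turns the lid about +y: the front edge goes up and back
- cleaner: ultrasonic cleaner, white housing 180 deep (x) x 300 wide (y) x 182 tall, grey control panel on its front (-x), steel lid on top (top face 192 above the bench when shut); fixed. Origin under its centre
- basket_grip (a point): middle of the basket's handle bar. The steel bar is round, 8 dia with a 10 dia blue sleeve over its middle 36 mm, and runs along the point's y axis, 106 between its uprights; z is up. The bar is 125 above the basket's underside and 75 above its rim (clear window below it). The handle is fixed rigidly to the basket
- basket: open wire basket of small metal parts, 80 (x) x 100 (y; 114 over the handle's uprights) x 50 tall, 125 to the bar, about 0.3 kg; it starts standing on the shut lid behind the lid's handle. Origin under its centre
- hook_seat (a point): where the centre of the basket's handle bar comes to rest: midway between the two prongs, over the level part of them. The prongs are black 8 thick rods 56 apart (centres at y = -28 and +28), 48 clear between them, pointing along this point's -x, z up. Level from 20 ahead (+x) to 18 before (-x), with tops 5 below this point; then the tips turn up and end in red beads 40 before it, the highest point 17 above it. Behind, they rise slightly to a cross bar and post 90 beyond (+x)
- stand: steel drip stand: tray 200 x 150 x 18, one 12 dia post at its rear (+x) with the twin-prong hook; fixed, 225 tall. Origin on the bench 10 before the hook seat
- flask: steel drinking flask, dark, 68 dia x 215 tall; bystander, origin under its centre
- pen_pot: dark metal pot of pens, 76 dia, 145 tall with pens; bystander, origin under its centre
- jar_a: amber jar with black cap and a paper band, 56 dia x 85 tall; bystander, origin under its centre
- jar_b: plain amber jar with black cap, 56 dia x 85 tall; bystander, origin under its centre
- wash_bottle: white bottle with red cap, 68 dia x 170 tall; bystander, origin under its centre
- parts_tray: blue divided parts tray, 110 x 160 x 25; bystander, origin under its centre
- screwdriver: screwdriver lying flat, 150 long; bystander

How it is judged:
By the outcome, as a careful person would: the job done as asked, in the order asked, and still so for the second after the job is handed in, while the arm keeps its last pose, push and grip.
It also fails if it takes over 64 s, if anything falls off the work surface, if the arm or the gripper's body presses on something with over 40 N, if the wrist force passes 120 N, or if a joint passes its speed limit or range.

ROBOT

A 6-joint arm with a two-finger parallel gripper is mounted at the origin on the work surface. World frame = base frame: x ahead of the robot, y to its left, z up, the work surface at z = 0. Lengths are in m, angles in degrees, forces in N, time in s.
With the tool pointing down it reaches from about 0.325 to 0.85 m from the base axis. Payload 15.5 kg.
Tool frame: the origin (TCP) lies at the very end of the fingers, on their centre line; the grasp point (between the pads) lies arm.grip_depth behind it (arm.grip_depth is the distance from the TCP to the grasp point, in m); z points along the fingers, y is the line along which they close (so a half turn about z gives the same grasp; the last joint's range is limited). The gripper opens to 91 mm and grips with 3 to 60 N. Pads are 32 mm wide; open, the fingers measure 118 mm over their backs; the gripper's body (76 mm by 178 mm) begins 60 mm behind the grasp point.
Start: joints at [-75.315, 28.281, 77.091, -0, 74.628, -5.472], TCP at [0.215, -0.587, 0.214] pointing down, gripper open.
Joint ranges: [-166.48, 166.48], [-47.26, 123.95], [12.59, 153.08], [-70.14, 250.14], [6.76, 159.57], [-176.63, 176.63]. Speed limits (degrees/s): [108.29, 108.29, 147.25, 172.46, 172.46, 172.46].

INTERFACE

Orientations are given as a 3x3 rotation matrix whose columns are the frame's x, y, z axes.
In Python, from rig import arm gives the robot as it stands. Calls block until the motion is done:
- arm.move_to(position, orientation): joint-space move of the TCP to a pose.
- arm.move_l(position, orientation=None, feed=0.15): straight line of the TCP; orientation=None keeps the orientation; feed is the mean speed in m/s.
- arm.move_joints(angles): joint-space move.
- arm.grip(opening): finger opening in m; the grip force is fixed at half the most; returns when the fingers have stopped.
- arm.sleep(seconds).
- arm.solve_ik(position, orientation): joint angles nearest the present ones, or None.
- arm.snapshot(name): name is "scene" or "top"; returns the picture (420x560x3 uint8, red, green, blue); there is no depth.
- arm.get_calibration(name): a dict with "intrinsics" (3x3 intrinsics, pixels), "k1" (the pictures are not rectified: a ray, as slopes to the right and down, at radius r is drawn at 1 + k1 r^2 times it, then the intrinsics apply), "cam_to_world" (4x4, takes a point from camera to world coordinates). Camera axes: x right, y down, z forward; pixel columns grow to the right and rows downward; lengths in m; the calibration is good to about 2 mm. A picture is of the moment at which its call begins. get_calibration takes no time and is no camera call.
A pose or a line that the arm cannot do raises arm.Unreachable and nothing moves.
- arm.sign_off(): hands the job in; it is judged then, once.
Readings, each from a call of its own:
- arm.current_t(): time.
- arm.current_joint_positions(): joint angles.
- arm.current_dq(): joint speeds.
- arm.current_tau(): joint torques, N m.
- arm.current_ee_pos(): TCP position.
- arm.current_tool_rot(): TCP orientation.
- arm.current_force(): force on the tool from outside, world axes, zero at the start.
- arm.current_torque(): the same for the moment, N m.
- arm.current_width(): finger opening in m.
- arm.current_grasp_force(): force on a finger pad.
Only numpy, scipy, OpenCV 4.12 (cv2) and the standard library are available. Lean on these libraries where they do the work, as an engineer would, in place of code of your own. Each camera call takes 0.05 s, during which the arm holds its last target. There are 200 camera calls.

## Working session

There is one attempt and no reset: what is moved stays moved. The work goes in short steps, each a Python script; the robot and the scene stay as the last script left them, time stands still between calls to the robot, and variables do not carry over. Pictures are saved under pics/ and viewed, at most 10 in all, crops included, and the job is handed in when it is done.

```bash
ls; mkdir -p pics; python3 - <<'E'
from rig import arm
import cv2,numpy as np
for n in("scene","top"):
    im=arm.snapshot(n); cv2.imwrite(f"pics/{n}0.png",im[:,:,::-1])
    c=arm.get_calibration(n); print(n,np.round(c["intrinsics"],1).tolist(),c["k1"],np.round(c["cam_to_world"],3).tolist())
print(arm.grip_depth,arm.current_tool_rot(),arm.current_t())
E
```

```text
pics
scene [[419.9, 0.0, 277.4], [0.0, 419.9, 209.6], [0.0, 0.0, 1.0]] 0.0031218891774486028 [[0.689, 0.433, -0.582, 1.212], [0.725, -0.389, 0.568, -0.738], [0.02, -0.813, -0.582, 0.9], [0.0, 0.0, 0.0, 1.0]]
top [[456.4, 0.0, 274.0], [0.0, 456.4, 211.7], [0.0, 0.0, 1.0]] -0.0742940389947877 [[-0.018, -0.991, 0.133, 0.341], [-1.0, 0.019, 0.009, -0.076], [-0.011, -0.132, -0.991, 1.636], [0.0, 0.0, 0.0, 1.0]]
0.0188 [[ 9.38760578e-01  3.44570008e-01 -2.94831390e-04]
 [ 3.44570129e-01 -9.38760072e-01  9.76204676e-04]
 [ 5.95949158e-05 -1.01801256e-03 -9.99999480e-01]] 0.1
```

View pics/scene0.png

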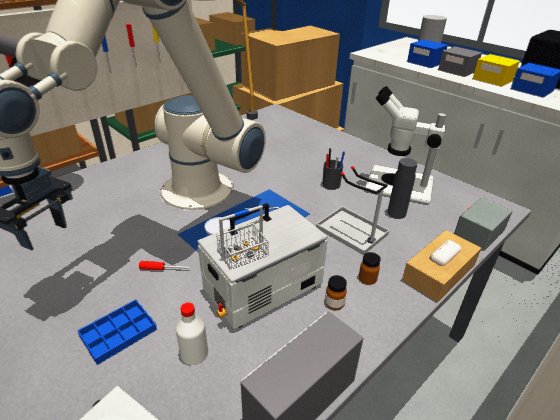

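View pics/top0.png

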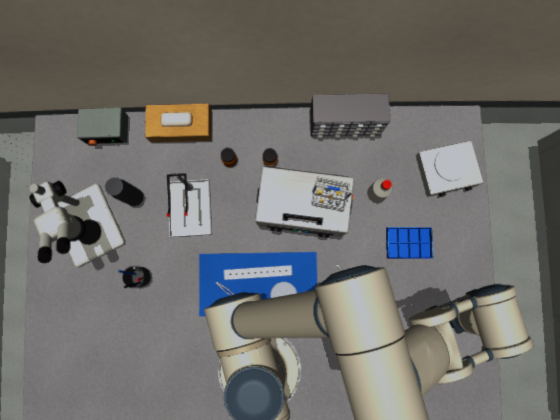

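The scene view shows the cleaner at about (262,265), the basket with its blue sleeve near (245,215), and the stand at (355,215). In the top view, the cleaner is at (305,202), the basket at (332,192), the lid handle at (302,218) and the stand at (188,207). I'll zoom in next.

```bash
python3 - <<'E'
import cv2
t=cv2.imread("pics/top0.png")[160:245,155:365]; cv2.imwrite("pics/tc.png",cv2.resize(t,None,fx=3.8,fy=3.8,interpolation=cv2.INTER_CUBIC))
s=cv2.imread("pics/scene0.png")[160:330,190:410]; cv2.imwrite("pics/sc.png",cv2.resize(s,None,fx=3.5,fy=3.5,interpolation=cv2.INTER_CUBIC))
E
```

```text
(no output)
```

View pics/tc.png

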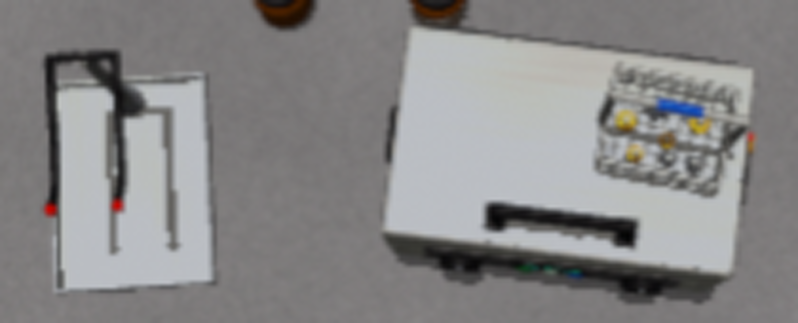

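View pics/sc.png

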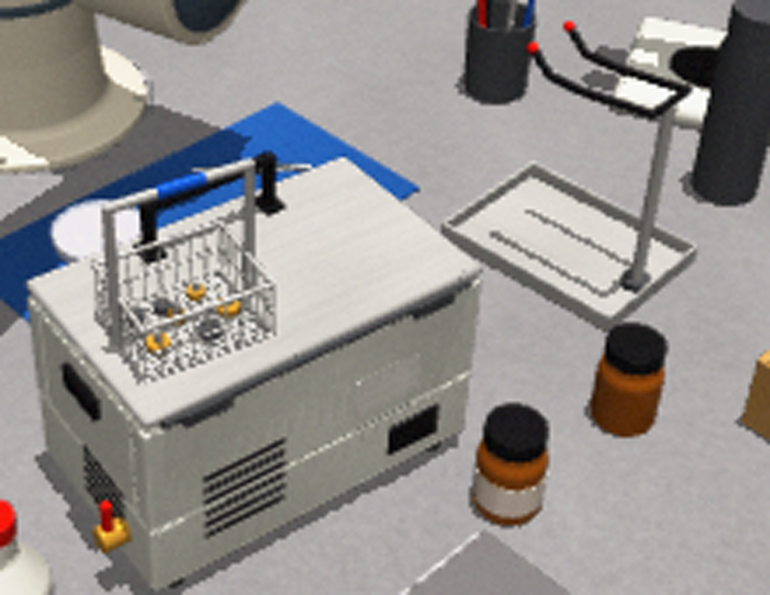

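The crops show the sleeve at top px ~(334,188) and scene px ~(242,213). The beads are at top ~(168,215) and (186,214), scene ~(342,173) and (353,167). The handle bar runs top (286,216) to (319,221). Lid corners are also visible. Next I'll triangulate.

```bash
cat > h.py <<'E'
import cv2,numpy as np
from rig import arm
def ray(n,uv):
    c=arm.get_calibration(n);K=np.array(c["intrinsics"]);M=np.array(c["cam_to_world"])
    d=np.array([(uv[0]-K[0,2])/K[0,0],(uv[1]-K[1,2])/K[1,1]]);s=d.copy()
    for _ in range(10): s=d/(1+c["k1"]*(s@s))
    v=M[:3,:3]@np.array([s[0],s[1],1]);return M[:3,3],v/np.linalg.norm(v)
def plane(n,uv,z):
    o,v=ray(n,uv);return o+v*(z-o[2])/v[2]
def tri(a,b):
    o,v=ray("scene",a);p,w=ray("top",b)
    t=np.linalg.lstsq(np.c_[v,-w],p-o,rcond=None)[0]
    x,y=o+t[0]*v,p+t[1]*w;return (x+y)/2,np.linalg.norm(x-y)
def blobs(im,kind,box):   # im RGB, box u0,v0,u1,v1
    u0,v0,u1,v1=box;c=im[v0:v1,u0:u1].astype(int);r,g,b=c[...,0],c[...,1],c[...,2]
    m={"blue":(b>r+60)&(b>g+40),"red":(r>g+70)&(r>b+70),"black":(c.max(2)<75)}[kind]
    n,l,s,ce=cv2.connectedComponentsWithStats(m.astype(np.uint8))
    return [(s[i,4],ce[i]+[u0,v0],cv2.minAreaRect((np.argwhere(l==i)[:,::-1]+[u0,v0]).astype(np.float32))) for i in range(1,n) if s[i,4]>3]
E
python3 - <<'E'
from h import *
np.set_printoptions(precision=4,suppress=True)
s=cv2.imread("pics/scene0.png")[:,:,::-1];t=cv2.imread("pics/top0.png")[:,:,::-1]
bs=blobs(s,"blue",(225,200,260,222));bt=blobs(t,"blue",(322,180,346,194))
print("sleeve",bs,bt,tri(max(bs,key=lambda k:k[0])[1],max(bt,key=lambda k:k[0])[1]))
rs=blobs(s,"red",(335,160,360,180));rt=blobs(t,"red",(160,205,195,222));print(rs,rt)
for a in rs:
    for b in rt: print("bead",tri(a[1],b[1]))
P=lambda x,y:np.array([x/3.8+155-.37,y/3.8+160-.37])
print("lid",[plane("top",P(*q),.192) for q in[(410,28),(752,68),(732,275),(385,235)]])
print("bar",blobs(t,"black",(278,208,328,228)),[plane("top",P(*q),.237) for q in[(497,205),(630,225)]])
print("prongs far",[plane("top",P(*q),.21) for q in[(50,58),(115,56)]],"near",[plane("top",P(*q),.215) for q in[(50,209),(117,206)]])
print("tray",[plane("top",P(*q),.018) for q in[(57,85),(205,73),(213,285),(57,290)]])
E
```

```text
sleeve [(np.int32(293), array([242.3038, 207.5392]), ((242.43438720703125, 208.4121856689453), (11.264259338378906, 37.146263122558594), 64.53665161132812)), (np.int32(111), array([248.4955, 216.7658]), ((247.51722717285156, 217.29310607910156), (4.642383098602295, 25.997346878051758), 68.19859313964844))] [(np.int32(36), array([333.5   , 187.9167]), ((333.51922607421875, 187.9038543701172), (11.570852279663086, 2.7456257343292236), 11.309932708740234))] (array([ 0.5819, -0.238 ,  0.3305]), np.float64(0.00105027297418279))
[(np.int32(8), array([351.875, 166.875]), ((352.0, 167.0), (2.0, 2.0), 90.0)), (np.int32(8), array([341.875, 172.875]), ((342.0, 173.0), (2.0, 2.0), 90.0))] [(np.int32(7), array([185.1429, 213.5714]), ((185.00001525878906, 213.5), (2.1213202476501465, 2.1213202476501465), 45.0)), (np.int32(8), array([167.875, 214.875]), ((168.0, 215.0), (2.0, 2.0), 90.0))]
bead (array([0.5378, 0.222 , 0.2431]), np.float64(0.030253283122789285))
bead (array([0.5249, 0.2693, 0.2225]), np.float64(0.003078791554146687))
bead (array([0.528 , 0.2146, 0.2227]), np.float64(0.003093129392643523))
bead (array([0.5149, 0.2612, 0.2025]), np.float64(0.03805855904546268))
lid [array([ 0.6804, -0.0285,  0.192 ]), array([ 0.64  , -0.3183,  0.192 ]), array([ 0.4642, -0.2944,  0.192 ]), array([ 0.5034, -0.0049,  0.192 ])]
bar [(np.int32(173), array([302.2254, 217.9827]), ((302.021728515625, 218.82080078125), (38.92719650268555, 6.437727928161621), 6.911227226257324)), (np.int32(43), array([285.9767, 226.3488]), ((288.5, 226.0), (21.0, 2.0), 0.0))] [array([ 0.5212, -0.0986,  0.237 ]), array([ 0.5027, -0.2062,  0.237 ])]
prongs far [array([0.6571, 0.2756, 0.21  ]), array([0.6576, 0.2203, 0.21  ])] near [array([0.5278, 0.2726, 0.215 ]), array([0.5292, 0.2164, 0.215 ])]
tray [array([0.6732, 0.3158, 0.018 ]), array([0.6817, 0.1735, 0.018 ]), array([0.4789, 0.1657, 0.018 ]), array([0.4768, 0.3133, 0.018 ])]
```

```bash
cat >> h.py <<'E'
def R(a,tilt=0):  # tool down, closing line at yaw a (deg); tilt leans the gripper body toward +closing dir
    a,t=np.radians([a,tilt]);u=np.array([np.cos(a),np.sin(a),0]);k=np.array([0,0,1.])
    z=-(np.cos(t)*k+np.sin(t)*u);y=np.cos(t)*u-np.sin(t)*k
    return np.c_[np.cross(y,z),y,z]
def tcp(p,Rm): return np.array(p)+Rm[:,2]*arm.grip_depth
E
python3 - <<'E'
from h import *
np.set_printoptions(precision=4,suppress=True)
S=lambda x,y:np.array([x/3.5+190-.36,y/3.5+160-.36]);P=lambda x,y:np.array([x/3.8+155-.37,y/3.8+160-.37])
print("sleeve",tri(S(182,186),(333.5,187.9)),plane("top",(333.5,187.9),.319),plane("scene",S(182,186),.317))
print("bar ends scene",[plane("scene",S(*q),.317) for q in[(108,210),(252,165)]])
print("bar lid scene",[plane("scene",S(*q),.237) for q in[(150,205),(266,160)]])
print("bar ends top",[plane("top",P(*q),.317) for q in[(606,98),(748,122)]])
for p,a in[((.58,-.236,.317),-10),((.58,-.236,.317),170),((.466,.243,.3),2),((.466,.243,.3),182),((.51,-.152,.237),-8),((.51,-.152,.237),172)]:
    print(p,a,arm.solve_ik(tcp(p,R(a)),R(a)))
E
```

```text
sleeve (array([ 0.5836, -0.2405,  0.3175]), np.float64(0.0011924507242907364)) [ 0.5837 -0.2398  0.319 ] [ 0.5827 -0.2405  0.317 ]
bar ends scene [array([ 0.571 , -0.2936,  0.317 ]), array([ 0.5959, -0.1892,  0.317 ])]
bar lid scene [array([ 0.499 , -0.2055,  0.237 ]), array([ 0.5136, -0.1012,  0.237 ])]
bar ends top [array([ 0.5926, -0.1833,  0.317 ]), array([ 0.5717, -0.2925,  0.317 ])]
(0.58, -0.236, 0.317) -10 [-27.603   24.7071  69.8248  -0.      85.4681 -17.603 ]
(0.58, -0.236, 0.317) 170 [-27.603   24.7071  69.8248  -0.      85.4681 162.397 ]
(0.466, 0.243, 0.3) 2 [21.0286 16.5875 85.3241 -0.     78.0884 19.0286]
(0.466, 0.243, 0.3) 182 [  21.0286   16.5875   85.3241   -0.       78.0884 -160.9714]
(0.51, -0.152, 0.237) -8 [-23.0264  20.5647  89.8372  -0.      69.598  -15.0264]
(0.51, -0.152, 0.237) 172 [-23.0264  20.5647  89.8372  -0.      69.598  164.9736]
```

```bash
python3 - <<'E'
from h import *
np.set_printoptions(precision=3,suppress=True)
g=np.array([.583,-.240,.317]);r=R(-12)
arm.grip(.091) if arm.current_width()<.085 else None
arm.move_to(tcp(g+[0,0,.09],r),r)
arm.move_l(tcp(g,r),feed=.1)
f0=arm.current_force();arm.grip(0.0)
print(arm.current_width(),arm.current_grasp_force(),f0,arm.current_force())
arm.move_l(tcp(g+[0,0,.02],r),feed=.05);print(arm.current_force(),arm.current_torque())
arm.move_l(tcp(g+[0,0,.10],r),feed=.12)
a=np.array([.455,.244,.417]);r2=R(2)
arm.move_to(tcp(a,r2),r2)
arm.sleep(.3)
print(arm.current_force(),arm.current_width(),arm.current_t())
cv2.imwrite("pics/s1.png",cv2.resize(arm.snapshot("scene")[60:300,180:480,::-1],None,fx=2.5,fy=2.5))
E
```

```text
0.0072894408642979365 29.989072680473328 [-0.204 -0.822  0.036] [-0.465  0.452 -2.065]
[-0.682 -0.024 -2.594] [-0.043 -0.076 -0.052]
[ 0.501  0.365 -2.537] 0.007580889820598197 7.8083
```

View pics/s1.png

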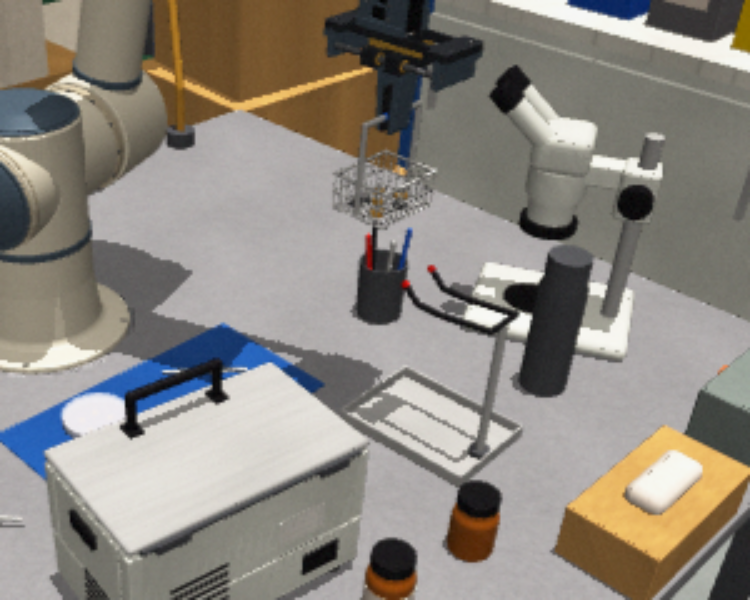

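The basket is held upright about (385,190) with the prong beads at (407,285) and (432,268) ahead of it. I'll lower it in front of the beads, thread it over the prongs and set it down by force.

```bash
python3 - <<'E'
from h import *
np.set_printoptions(precision=3,suppress=True)
r=R(2);st=np.array([.566,.2447,.208]);u=r[:,1]
lo=st-.111*u+[0,0,.036]
arm.move_l(tcp(lo,r),feed=.15)
arm.move_l(tcp(st+[0,0,.036],r),feed=.06)
arm.sleep(.2);print(arm.current_force())
cv2.imwrite("pics/s2.png",cv2.resize(np.hstack([arm.snapshot("scene")[110:270,300:420,::-1],arm.snapshot("top")[130:290,140:240,::-1]]),None,fx=3.5,fy=3.5,interpolation=cv2.INTER_CUBIC))
print(arm.current_t())
E
```

```text
[-0.354 -0.89  -2.791]
11.4583
```

View pics/s2.png

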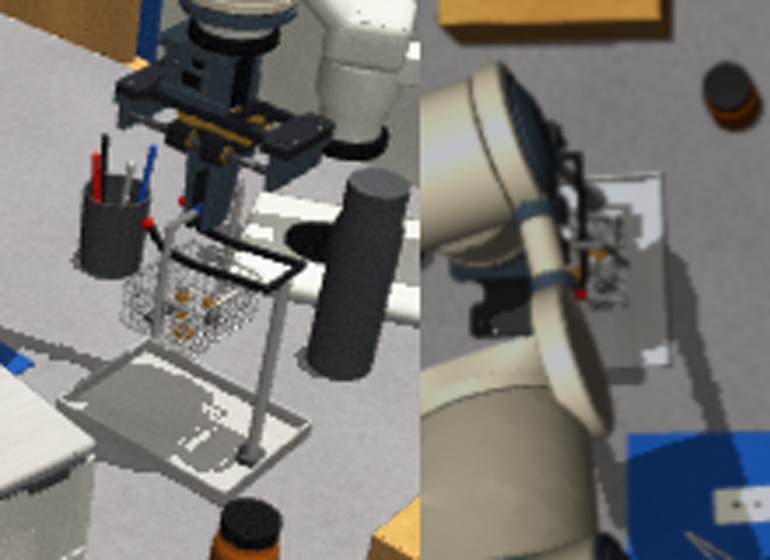

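The prongs now pass through the handle window. The beads at (148,222) and (183,200) are in front of the bar, and the fingers are between the prongs. Next I'll lower, release and check.

```bash
python3 - <<'E'
from h import *
np.set_printoptions(precision=3,suppress=True)
r=R(2);st=np.array([.566,.2447,.208])
arm.move_l(tcp(st+[0,0,.010],r),feed=.06);arm.sleep(.15)
f0=arm.current_force();print(f0)
for dz in np.arange(.008,-.013,-.0015):
    arm.move_l(tcp(st+[0,0,dz],r),feed=.03);f=arm.current_force()
    if f[2]>0.3: break
print(dz,f,arm.current_torque())
arm.grip(.05);arm.sleep(.5);print(arm.current_force())
arm.move_l(tcp(st+[0,0,.13],r),feed=.08)
q=np.array([.50,-.06,.36]);r2=R(-8);arm.move_to(tcp(q,r2),r2)
cv2.imwrite("pics/s3.png",cv2.resize(np.hstack([arm.snapshot("scene")[110:270,300:420,::-1],arm.snapshot("top")[130:290,140:240,::-1]]),None,fx=3.5,fy=3.5,interpolation=cv2.INTER_CUBIC))
print(arm.current_t())
E
```

```text
[ 0.157  0.161 -2.305]
-0.0009999999999999974 [-0.311  0.802  0.993] [-0.024 -0.146 -0.006]
[ 0.092 -0.04   0.934]
18.3167
```

View pics/s3.png

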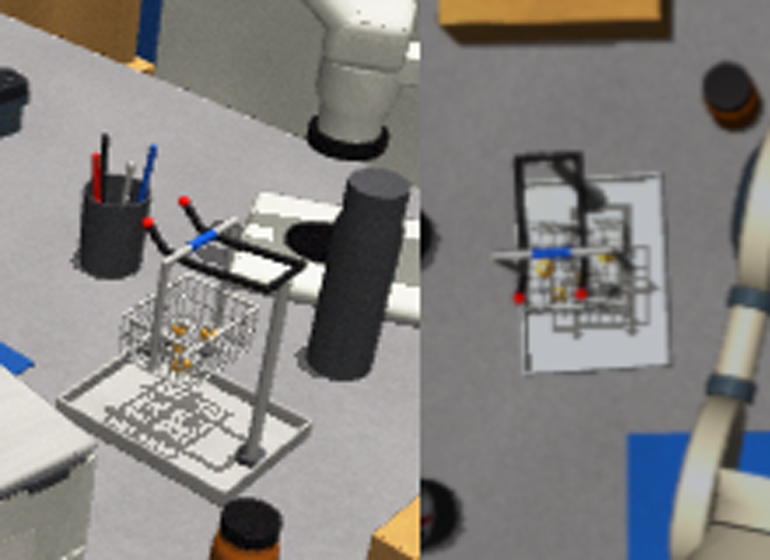

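The basket hangs level on both prongs, with the sleeve midway between them at about (550,253) in the top crop. Now the lid.

```bash
python3 - <<'E'
from h import *
np.set_printoptions(precision=3,suppress=True)
r=R(-8);u=r[:,1];b=np.array([.509,-.153,.237])
arm.grip(.08)
arm.move_l(tcp(b+[0,0,.07],r),feed=.15)
arm.move_l(tcp(b,r),feed=.08);arm.sleep(.15);f0=arm.current_force()
arm.grip(0.0);arm.sleep(.2)
print(f0,arm.current_force(),arm.current_torque(),arm.current_width(),arm.current_grasp_force())
d=0
for i in range(8):
    F=np.mean([arm.current_force()@u for _ in range(3)])
    if abs(F)<2: break
    d+=np.sign(F)*.0007;arm.move_l(tcp(b+d*u,r),feed=.03);arm.sleep(.1)
print("d",d,F,arm.current_ee_pos(),arm.current_t())
E
```

```text
[ 0.008  0.71  -1.254] [-18.635   1.787  11.79 ] [ 0.079  3.247 -0.133] 0.011257921995748764 29.99284029006958
d -0.0028 -1.4549575990257066 [ 0.506 -0.153  0.218] 23.6417
```

```bash
python3 - <<'E'
from h import *
np.set_printoptions(precision=2,suppress=True)
r=R(-8);u=r[:,1];k=np.array([0,0,1.])
b=arm.current_ee_pos()-r[:,2]*arm.grip_depth; h=b+.153*u; h[2]=.182
r0=np.hypot(.153,.055);a0=np.degrees(np.arctan2(.055,.153));dr=0
print(b,arm.current_force())
for th in np.arange(1.5,45.1,1.5):
    a=np.radians(a0+th);e=-np.cos(a)*u+np.sin(a)*k
    rm=R(-8,th/2)
    arm.move_l(tcp(h+(r0+dr)*e,rm),rm,feed=.03)
    F=arm.current_force();Fr=F@e
    if abs(Fr)>4: dr+=np.sign(Fr)*.0005
    if th%4.5<.1: print(th,F,"Fr",round(Fr,1),"dr",round(dr*1e3,1),round(arm.current_width(),4))
    if np.linalg.norm(F)>50: print("abort",th,F);break
arm.sleep(.5)
print(arm.current_force(),arm.current_grasp_force(),arm.current_t())
cv2.imwrite("pics/s4.png",cv2.resize(arm.snapshot("scene")[90:330,180:420,::-1],None,fx=2.5,fy=2.5,interpolation=cv2.INTER_CUBIC))
E
```

```text
[ 0.51 -0.15  0.24] [-1.42  0.33 -4.44]
4.5 [-2.34 -1.43 -3.65] Fr 0.4 dr 0.0 0.0112
9.0 [-4.28 -3.14 -2.57] Fr 2.1 dr 0.0 0.0115
13.5 [-5.87 -2.98 -0.51] Fr 4.2 dr 0.5 0.011
18.0 [-0.15 -5.39 -4.41] Fr -3.2 dr 0.5 0.0115
22.5 [-1.76 -5.62 -3.76] Fr -1.8 dr 0.5 0.0112
27.0 [-3.07 -6.35 -1.48] Fr 0.4 dr 0.5 0.0111
31.5 [-4.63 -5.88 -0.09] Fr 2.3 dr 0.5 0.0114
36.0 [-6.81 -4.99  1.26] Fr 4.4 dr 1.0 0.0111
40.5 [-4.81 -6.31  0.16] Fr 2.1 dr 1.0 0.0113
45.0 [-4.07 -6.57 -2.8 ] Fr -1.2 dr 1.5 0.0115
[-3.34 -7.   -2.38] 29.988740980625153 32.875
```

View pics/s4.png

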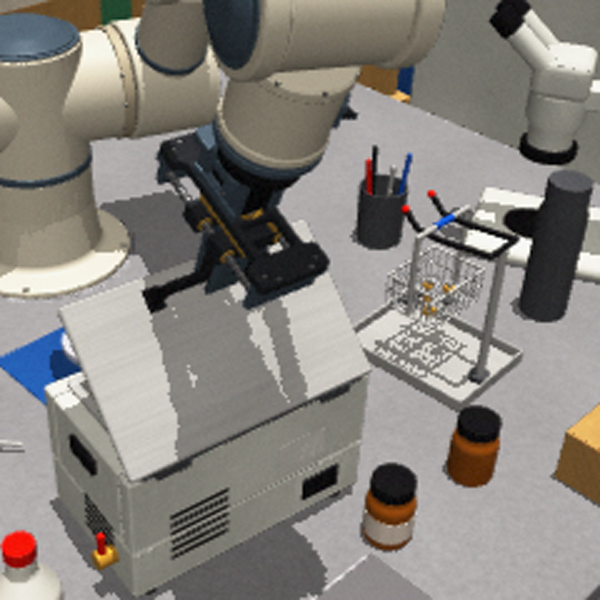

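The lid is held about half open and the basket is still hanging. I'll check the angle from the lid's front corner at crop (62,312), then hand in.

```bash
python3 - <<'E'
from h import *
u=R(-8)[:,1];n=np.array([-u[1],u[0],0]);h=np.array([.5062,-.1526,.182])+.153*u
for px,s in[((62,312),-.149),((313,228),.149)]:
    o,v=ray("scene",np.array(px)/2.5+[180-.3,90-.3]);p=o+v*(((h+s*n-o)@n)/(v@n))-h
    print(p@u,p[2],np.degrees(np.arctan2(p[2],-p@u))-np.degrees(np.arctan2(.010,.178)))
    
E
```

```text
-0.11329574923474786 0.13038913431243365 45.79698172771759
-0.10800518207106284 0.12355006121010409 45.62516140868207
```

```bash
python3 -c "
from rig import arm
print(arm.sign_off())"
```

```text
the job is handed in; nothing more can be done
None
```

The basket hangs free on both prongs of the drip stand, and the gripper is holding the lid at about 45.7 degrees, measured from the camera image; the job was handed in at about 33 s.

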